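# Find the loaded grinding jar by its weight and couple it to the mill drive

### The arm

A 6-joint arm with a two-finger parallel gripper is mounted at the origin on a cart in front of the work surface, level with it; the furniture and walls round the work are solid. World frame = base frame: x ahead of the robot, y to its left, z up, the work surface at z = 0. Lengths are in mm, angles in rad, forces in N, time in s.
With the tool pointing down it reaches from about 350 to 875 mm from the base axis. Payload 4.2 kg.
Tool frame: the origin (TCP) lies midway between the tips of the shut fingers; the grasp point (between the pads) lies 19 mm behind it; z points along the fingers, y is the line along which they close (so a half turn about z gives the same grasp; the last joint's range is limited). The gripper opens to 85 mm and grips with 20 to 120 N. Pads are 22 mm wide; open, the fingers measure 114 mm over their backs; the gripper's body (76 mm by 85 mm) begins 54 mm behind the grasp point. The pads swing forward as they close: fully open they stand 13 mm farther back than shut.
Start: joints at [-0.842, 0.385, 0.008, 0, -1.194, -0.259], TCP at [282.954, -557.258, 231.312] pointing down, gripper open.
Joint ranges: [-3.14, 3.14], [-1.21, 2.06], [-1.07, 1.41], [-3.16, 2.05], [-2.99, -0.16], [-3.1, 3.1]. Speed limits (rad/s): [2.79, 2.79, 3.14, 3.14, 3.14, 3.14].

### API

Orientations are given as a unit quaternion [x, y, z, w].
In Python, from bench import arm gives the robot as it stands.
- The arm moves only by the tool send_rows, never from a script. Its argument "targets" is a list of rows, each an object of numbers: "gripper": the gripper command: -1 is fully open, 1 is shut, values between are in proportion; "x", "y", "z": the shift along the tool's x, y, z in cm; "ax", "ay", "az": the turn, a rotation vector about the tool's x, y, z in degrees. A call has 1 to 5 rows; each row shifts and turns the commanded pose from where the row before left it, along the tool's axes as they then stand; what a row does not reach is not made up. A row lasts 1/12 s, in which the tool goes at most 41.7 mm and 7.16 degrees, less where a joint would pass 70% of its speed; a pose out of reach is approached as far as the arm can. A call is refused whole if a number of a shift passes 4.17 or a number of a turn 7.16, either way. A call with a gripper value outside its range is refused whole. The fingers move at their own pace and stop on an object; the grip force is fixed at half the most. Time passes only in rows, so rows that do not move let the fingers close. It gives the time, the measured TCP pose, the force, the opening and the grip force at its end, in the units of the state.
- arm.read_state(): the state, without advancing time (a new reading comes with each control period).
- arm.get_image(name): name is "scene" or "top"; returns (picture, depth): 384x512x3 uint8, red, green, blue; 384x512 float32, mm along the optical axis (not along the pixel's ray), 0 where there is no reading.
- arm.camera_model(name): a dict with "fx", "fy", "cx", "cy" (pixels), "cam_to_world" (4x4, takes a point from camera to world coordinates). Camera axes: x right, y down, z forward; pixel columns grow to the right and rows downward; lengths in mm; the calibration is good to about 2 mm. A picture is of the moment at which its call begins. camera_model takes no time and is no camera call.
- arm.job_done(): hands the job in; it is judged then, once.
Trained networks look in the newest picture that a camera, given by its name, has taken for a name from the list of things; names that differ only in an ending like _2 or _b are one class to them, and where a whole thing is asked for, a point or a joint stands for the part that bears it (a point fixed in the world has none). Each returns a list of dicts, best first, with "score" (0 to 1); they miss things now and then, are a little off and sometimes report something else, mostly with a low value. They report only what shows in the picture. A call takes as long as a camera call. They do not tell look-alikes from the thing itself.
- arm.boxes_of(camera, thing): "rect" ([left, top, width, height] in pixels, round what is visible of it).
The state is a dict: "clock": time; "joints": joint angles; "joint_vel": joint speeds; "joint_efforts": joint torques, N m; "position": TCP position; "ee_rot": TCP orientation; "contact_force": force on the tool from outside, world axes, zero at the start; "wrist_torque": the same for the moment, N m; "gripper_width": finger opening in mm; "grasp_force": force on a finger pad.
Only numpy, scipy, OpenCV 4.12 (cv2) and the standard library are available. Lean on these libraries where they do the work, as an engineer would, in place of code of your own. Each camera call takes 0.05 s, during which the arm holds its last target. There are 200 camera calls.

### The job

The two closed grinding jars on the mat look alike, but one is loaded and clearly heavier: lift the left one clear of the mat by its grip bar and set it back, then lift the right one clear, and feel which is heavier. Fit the heavier jar upright into the round socket on top of the mill and, pressing only lightly, turn it until its slotted foot drops over the drive cross inside and it sits fully home; never force it. Leave the lighter jar standing upright on the mat, let go, and do not disturb the small sample jar or the glass flask.

Things in the scene. Friction and masses are not known exactly. Their poses are not given: they have to be found in the camera images.
- jar_left: closed jar, the left one of two lookalikes on the mat (left: greater y); 0.25 to 0.75 kg, the two about 0.4 kg apart. Origin: centre of the underside, z up. White porcelain foot 54 dia from z 0 to 13, body 60 dia to 70, dark lid 64 dia to 84, grip bar on the lid to 112. Underside: two crossed slots, 11.5 wide and 9.5 deep, along the jar's x and y (repeating each quarter turn)
- jar_right: closed jar, the right one of two lookalikes on the mat (left: greater y); 0.25 to 0.75 kg, the two about 0.4 kg apart. Origin: centre of the underside, z up. White porcelain foot 54 dia from z 0 to 13, body 60 dia to 70, dark lid 64 dia to 84, grip bar on the lid to 112. Underside: two crossed slots, 11.5 wide and 9.5 deep, along the jar's x and y (repeating each quarter turn)
- jar_left_grip (a point): centre of the black plastic grip bar on the left jar's lid, 98 above the jar's origin, axes as the jar's: bar 50 long (x), 14 wide (y), from 14 below this point (lid top) to 14 above it; grip it across its width (y)
- jar_right_grip (a point): centre of the black plastic grip bar on the right jar's lid, 98 above the jar's origin, axes as the jar's: bar 50 long (x), 14 wide (y), from 14 below this point (lid top) to 14 above it; grip it across its width (y)
- mat: flat black ribbed rubber mat, 120 (x) by 230 (y) by 4 thick, fixed; origin at the centre of its underside, x across, y along. The jars stand on it about 116 apart along its y.
- mill: bench mill drive base, fixed: grey and white housing 160 (x) by 150 (y) by 85 high, control panel on its front (-x) face, cord at the back; origin at the centre of its underside.
- mill_seat (a point): centre of the socket's flat rubber floor, 85 above the bench, z up. In it the drive cross: two round-topped bars 35 long, 6 wide, 8 high, at any angle (not measured), 0.25 N m to turn; it gives 3 mm down on a spring, at 5 to 12.5 N. A jar out of line rests on it, 8 (pressed 5) above the floor; in line within about 0.1 rad it goes down to the floor. Over 40 N between jar and mill damages it
- mill_rim (a point): centre of the socket's mouth, 16.5 above its floor: a steel ring, bore 57 dia up to 12 above the floor, then flaring to 63 dia at the mouth; 74 dia outside
- sample_jar: small sample jar with a pale screw lid, 42 dia, 62 high, loose bystander; origin at the centre of its underside.
- flask_2: conical glass flask, 71 dia, 121 high, loose bystander; origin at the centre of its underside.
Mind the look-alikes: they are no part of the job. Leave any yellow look-alike of the jar_right alone. What is shaped like the jar_left but orange is not meant.

How it is judged (in metres and radians):
On the way, in this order (a step that is already met when the one before it is completed fails the run):
1. the left jar is held clear of the mat, the right one still standing on it (height (world z) of jar_left above 0.019 m and contact force between jar_left and mat below 0.05 N and contact force between the fingers and jar_left above 1 N and contact force between jar_right and mat above 1 N), for 0.3 s.
2. the right jar is held clear of the mat, the left one standing on it again (height (world z) of jar_right above 0.019 m and contact force between jar_right and mat below 0.05 N and contact force between the fingers and jar_right above 1 N and contact force between jar_left and mat above 1 N), for 0.3 s.
At the end, for the whole second after the job is handed in: The heavier jar stands upright (within 0.06 rad) in the mill's socket with its underside within 2.5 mm of the socket floor and within 4 mm of its axis, so it has dropped over the drive cross; the lighter jar (under 4.5 N of weight) stands upright on the mat; both are released and at rest (((z of jar_left in the frame of mill_seat between -0.003 and 0.0025 m and horizontal distance between jar_left and mill_seat below 0.004 m and angle between each of jar_left, jar_right's own z axis and vertical below 0.06 rad and contact force between jar_right and mat between 1.5 and 4.5 N and linear speed of each of jar_left, jar_right below 0.02 m/s) or (z of jar_right in the frame of mill_seat between -0.003 and 0.0025 m and horizontal distance between jar_right and mill_seat below 0.004 m and angle between each of jar_right, jar_left's own z axis and vertical below 0.06 rad and contact force between jar_left and mat between 1.5 and 4.5 N and linear speed of each of jar_right, jar_left below 0.02 m/s))); the robot touches nothing.
It fails at once if a jar is pressed on the mill with more than 40 N (contact force between any of jar_left, jar_right and mill above 40 N).
It fails at once if a jar is tipped far over (angle between any of jar_left, jar_right's own z axis and vertical above 0.7 rad).
It fails at once if the small sample jar or the glass flask is moved by more than 20 mm (distance of any of sample_jar, flask_2 from where it was at the start of the episode above 0.02 m).
It also fails if it takes over 72 s, if anything falls off the work surface, if the arm or the gripper's body presses on something with over 40 N, if the wrist force passes 120 N, or if a joint passes its speed limit or range.

## Working session

There is one attempt and no reset: what is moved stays moved. The work goes in short steps, Python scripts to look and compute and a tool call to move; the robot and the scene stay as the last step left them, time stands still between calls to the robot, and variables do not carry over. Pictures are saved under pics/ and viewed, at most 10 in all, crops included, and the job is handed in when it is done.

Besides the shell and the picture viewer there is one more tool, called after "Request:" in YAML: its name, and indented under it one key for each argument. send_rows: Moves the arm, as the interface text tells. Its arguments: {"type":"object","properties":{"targets":{"type":"array"}},"required":["targets"]}

```bash
mkdir -p pics; python3 - <<'E'
from bench import arm
import cv2,numpy as np
for c in ("scene","top"):
    im,d=arm.get_image(c); cv2.imwrite(f"pics/{c}0.png",im[:,:,::-1]); np.save(f"pics/{c}0.npy",d)
    m=arm.camera_model(c); print(c,m["fx"],m["cx"],m["cy"],np.round(m["cam_to_world"],3).tolist())
    for t in ("jar_left","jar_left_grip","mill","mill_rim","sample_jar","flask_2","mat"):
        print(t,[(b["rect"],round(b["score"],2)) for b in arm.boxes_of(c,t)][:5])
print(arm.read_state())
E
```

```text
scene 460.4545979447468 253.63800791963038 190.09754476674615 [[-0.815, -0.402, 0.418, 36.101], [-0.58, 0.57, -0.582, 832.107], [-0.004, -0.717, -0.698, 926.744], [0.0, 0.0, 0.0, 1.0]]
jar_left [([263.5, 174.3, 24.6, 38.6], 0.85), ([126.1, 222.4, 32.7, 48.1], 0.78)]
jar_left_grip [([266.8, 175.4, 27.3, 41.7], 0.89), ([126.1, 227.5, 35.0, 43.0], 0.65)]
mill [([133.5, 207.8, 141.7, 83.9], 0.7)]
mill_rim [([111.6, 186.6, 165.5, 111.6], 0.66), ([293.2, 151.9, 24.6, 41.3], 0.36)]
sample_jar [([229.4, 171.5, 13.6, 28.9], 0.87)]
flask_2 [([197.8, 176.1, 24.5, 45.7], 0.8)]
mat [([249.5, 167.5, 75.2, 64.9], 0.9)]
top 422.77889217777766 250.10741820044026 190.02550931308036 [[0.027, -0.986, 0.163, 369.332], [-1.0, -0.026, 0.013, 122.414], [-0.008, -0.163, -0.987, 1120.171], [0.0, 0.0, 0.0, 1.0]]
jar_left [([125.3, 128.8, 35.1, 29.6], 0.79), ([262.7, 194.2, 24.6, 28.5], 0.6), ([152.6, 55.2, 69.9, 196.3], 0.21)]
jar_left_grip [([256.7, 193.3, 29.4, 25.3], 0.82), ([127.2, 127.7, 29.7, 32.0], 0.67)]
mill [([153.4, 55.1, 65.5, 195.0], 0.86)]
mill_rim [([151.6, 56.3, 71.7, 193.4], 0.63), ([262.4, 19
[... 275 characters left out ...]
1,  3.84657920e-01,  7.87169914e-03, -2.87039051e-06,
       -1.19397337e+00, -2.58582629e-01]), 'joint_vel': array([-5.74309605e-04, -1.29444854e-04,  1.22481800e-03, -5.91597424e-04,
        9.73360843e-04, -6.20745457e-05]), 'joint_efforts': array([-1.41981745e-04, -3.92028844e+01,  1.88607413e+01,  4.19040844e+00,
       -2.80850973e-04, -7.79203049e-06]), 'position': array([ 282.96859806, -557.24144106,  231.32597456]), 'ee_rot': array([-2.32769185e-01,  9.72532008e-01, -1.55440555e-05,  9.87649644e-06]), 'contact_force': array([-0.45940727, -0.43616947,  0.16318101]), 'wrist_torque': array([ 0.03847137,  0.02748123, -0.02397101]), 'grasp_force': 0.0, 'gripper_width': 85.55688416853162}
```

```bash
python3 - <<'E'
import cv2
a=cv2.imread("pics/top0.png")[40:270,90:370]; b=cv2.imread("pics/scene0.png")[130:310,90:370]
cv2.imwrite("pics/t1.png",cv2.resize(a,None,fx=2.6,fy=2.6,interpolation=cv2.INTER_CUBIC));cv2.imwrite("pics/s1.png",cv2.resize(b,None,fx=2.8,fy=2.8,interpolation=cv2.INTER_CUBIC))
E
```

```text
(no output)
```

View pics/t1.png

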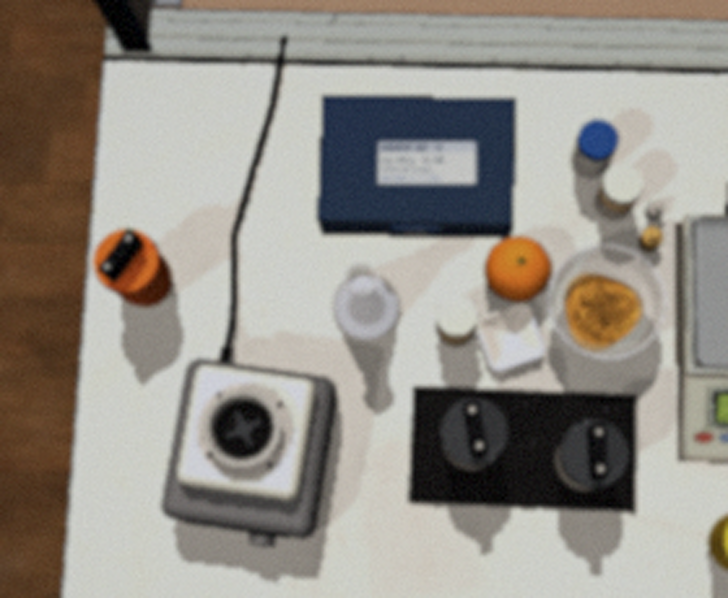

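View pics/s1.png

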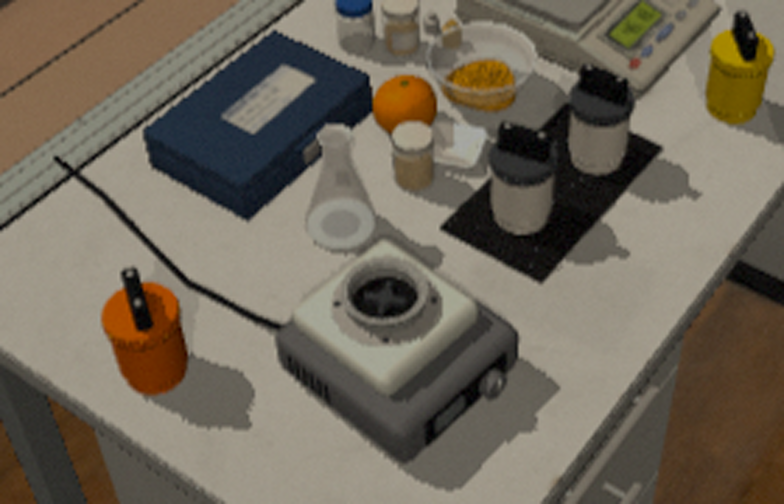

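The top crop shows the left jar at about (473,435), which is full-image (272,207), and the right jar at (595,455), full-image (319,215). The mill socket is at (243,432), full-image (183,206). The orange and yellow ones are look-alikes. Next I measure these from depth.

```bash
cat > h.py <<'E'
import numpy as np,cv2
from bench import arm
def cloud(c,d):
    m=arm.camera_model(c);v,u=np.mgrid[0:384,0:512]
    P=np.stack([(u-m["cx"])/m["fx"]*d,(v-m["cy"])/m["fy"]*d,d],-1)
    T=np.array(m["cam_to_world"]);return P@T[:3,:3].T+T[:3,3]
def sel(P,d,c,r,z0,z1):
    k=(d>0)&(np.hypot(P[...,0]-c[0],P[...,1]-c[1])<r)&(P[...,2]>z0)&(P[...,2]<z1);return P[k]
def circ(Q):
    A=np.c_[2*Q[:,:2],np.ones(len(Q))];s=np.linalg.lstsq(A,(Q[:,:2]**2).sum(1),rcond=None)[0]
    return s[:2],np.sqrt(s[2]+s[0]**2+s[1]**2)
def mec(Q): return cv2.minEnclosingCircle(Q[:,:2].astype(np.float32))
E
python3 - <<'E'
from h import *
for c in("top","scene"):
    d=np.load(f"pics/{c}0.npy");P=cloud(c,d)
    if c=="top": g={n:P[v,u] for n,u,v in(("L",272,207),("R",319,215),("M",183,206),("S",265,163),("F",230,157))};print(g)
    for n in"LR":
        Q=sel(P,d,g[n],55,82,94);B=sel(P,d,g[n],50,105,122);b=B[:,:2];e=cv2.minAreaRect(b.astype(np.float32))
        w,v=np.linalg.eigh(np.cov(b.T));print(c,n,"lid",len(Q),Q.mean(0),mec(Q),"bar",len(B),B.mean(0),e,"dir",np.degrees(np.arctan2(v[1,1],v[0,1])))
    H=sel(P,d,g["M"],55,98,110);F=sel(P,d,g["M"],22,75,97)
    print(c,"rim",len(H),H.mean(0),circ(H),mec(H),"in",len(F),F.mean(0))
    for n,z in("S",50),("F",100):
        Q=sel(P,d,g[n],45,z,140);print(n,len(Q),Q.mean(0) if len(Q) else 0)
im=cv2.imread("pics/top0.png")[186:226,163:203];cv2.imwrite("pics/cr.png",np.hstack([cv2.resize(im,(390,390),interpolation=cv2.INTER_CUBIC),cv2.convertScaleAbs(cv2.resize(im,(390,390),interpolation=cv2.INTER_CUBIC),alpha=3)]))
E
```

```text
{'L': array([494.45198022,  81.96208518, 121.13634696]), 'R': array([479.02125126, -30.64188349, 114.61822825]), 'M': array([494.62897884, 298.71339409,  93.5165449 ]), 'S': array([614.76689632,  99.66468392,  62.66491182]), 'F': array([622.71029958, 188.43722894,  85.34230601])}
top L lid 402 [499.71227122  80.04587987  89.1527361 ] ((501.2227478027344, 79.79754638671875), 32.52955627441406) bar 123 [500.18006221  79.97055732 116.82218041] ((500.7027587890625, 79.94251251220703), (49.418495178222656, 13.864702224731445), 11.605169296264648) dir -167.41222371163173
top R lid 385 [481.57241763 -32.06147231  89.41216509] ((483.1588134765625, -34.04397964477539), 32.431640625) bar 136 [483.3101843  -32.96211501 116.52075738] ((483.17706298828125, -33.661582946777344), (49.60359573364258, 14.231603622436523), 2.002455472946167) dir -177.4903964824463
top rim 280 [497.24297676 298.11175634 101.88155685] (array([496.87704207, 297.27453714]), np.float64(32.86518307237246)) ((497.04248046875, 297.43353271484375), 36.8954963684082) in 246 [494.18409934 298.32704512  88.30671554]
S 210 [618.44
[... 293 characters left out ...]
06778335571289, 17.112165451049805), 14.613445281982422) dir -167.6267420534933
scene R lid 197 [477.44809414 -18.02328972  88.97404831] ((481.7754821777344, -29.55672836303711), 32.579288482666016) bar 116 [480.48003101 -28.35007958 114.35971239] ((482.0362243652344, -30.235668182373047), (49.32672882080078, 19.634017944335938), 4.0502142906188965) dir -178.304582115707
scene rim 258 [498.30415396 296.41860283 102.12210976] (array([495.92271881, 300.2677545 ]), np.float64(32.885347091912884)) ((497.2226257324219, 299.0313415527344), 38.22008514404297) in 190 [494.90205602 298.7756051   89.23377917]
S 161 [615.81370085 103.65781419  61.26433609]
F 130 [637.52285104 191.29988838 113.21839256]
```

View pics/cr.png

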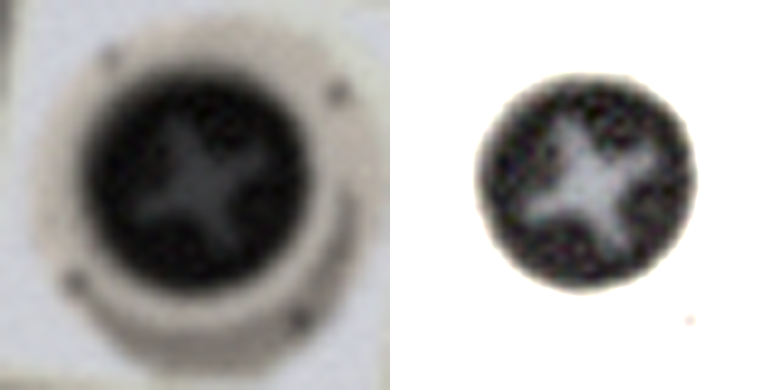

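The cross arms lie at about 26° mod 90 in world yaw. The left bar is at 12.5° and the right bar at 2.5°. Here is a small planner that converts a target into tool-axis numbers.

```bash
cat > plan.py <<'E'
import sys,numpy as np
from bench import arm
from scipy.spatial.transform import Rotation as R
# usage: plan.py x y z yaw_of_tool_x : prints turn first, then total shift in cm in the turned frame
s=arm.read_state();p=s["position"];r=R.from_quat(s["ee_rot"]);X=r.as_matrix()
a=np.degrees(np.arctan2(X[1,0],X[0,0]));print("t",s["clock"],"p",p.round(1),"yaw",a.round(2),"tilt",np.round(X[:2,2],4),"F",s["contact_force"].round(2),"T",s["wrist_torque"].round(2),"w",round(s["gripper_width"],1),round(s["grasp_force"],1),"j6",s["joints"][5].round(2))
if len(sys.argv)>4:
    x,y,z,t=map(float,sys.argv[1:5]);al=np.radians(t);d=np.array([x,y,z])-p
    az=(a-t+180)%360-180
    v=np.array([d[0]*np.cos(al)+d[1]*np.sin(al),d[0]*np.sin(al)-d[1]*np.cos(al),-d[2]])/10
    n=int(np.ceil(np.linalg.norm(v)/4));print("az",az.round(2),"total",v.round(2),"rows",n,"each",(v/max(n,1)).round(3))
E
python3 plan.py 500 81 200 -167.4
```

```text
t 0.8 p [ 283.  -557.2  231.3] yaw -153.08 tilt [ 0. -0.] F [-0.46 -0.44  0.16] T [ 0.04  0.03 -0.02] w 85.6 0.0 j6 -0.26
az 14.32 total [-35.1   57.55   3.13] rows 17 each [-2.065  3.385  0.184]
```

Request:
send_rows:
  targets:
    - {"gripper":-1,"az":7.15}
    - {"gripper":-1,"az":7.15}
    - {"gripper":-1,"x":-2.06,"y":3.38}
    - {"gripper":-1,"x":-2.06,"y":3.38}
    - {"gripper":-1,"x":-2.06,"y":3.38}

```text
$.targets[0]: bad value
```

Request:
send_rows:
  targets:
    - {"gripper":-1,"x":-2.06,"y":3.38}
    - {"gripper":-1,"x":-2.06,"y":3.38}
    - {"gripper":-1,"x":-2.06,"y":3.38}
    - {"gripper":-1,"x":-2.06,"y":3.38}
    - {"gripper":-1,"x":-2.06,"y":3.38}

```text
$.targets[0]: bad value
```

Request:
send_rows:
  targets:
    - {"gripper":-1,"x":-2.06,"y":3.38}
    - {"gripper":-1,"x":-2.06,"y":3.38}
    - {"gripper":-1,"x":-2.06,"y":3.38}
    - {"gripper":-1,"x":-2.06,"y":3.38}
    - {"gripper":-1,"x":-2.06,"y":3.38}

```text
$.targets[0]: bad value
```

Request:
send_rows:
  targets:
    - {"gripper":-1,"x":-2.06,"y":3.38}
    - {"gripper":-1,"x":-2.06,"y":3.38}
    - {"gripper":-1,"x":-2.06,"y":3.38}
    - {"gripper":-1,"x":-2.06,"y":3.38}
    - {"gripper":-1}

```text
$.targets[0]: bad value
```

```bash
python3 plan.py 500 81 120 -167.4
```

```text
t 0.8 p [ 283.  -557.2  231.3] yaw -153.08 tilt [ 0. -0.] F [-0.46 -0.44  0.16] T [ 0.04  0.03 -0.02] w 85.6 0.0 j6 -0.26
az 14.32 total [-35.1   57.55  11.13] rows 18 each [-1.95   3.197  0.618]
```

All seven keys are probably required.

Request:
send_rows:
  targets:
    - {"gripper":-1,"x":0,"y":0,"z":0,"ax":0,"ay":0,"az":7.15}
    - {"gripper":-1,"x":0,"y":0,"z":0,"ax":0,"ay":0,"az":7.15}
    - {"gripper":-1,"x":-2.06,"y":3.38,"z":0,"ax":0,"ay":0,"az":0}
    - {"gripper":-1,"x":-2.06,"y":3.38,"z":0,"ax":0,"ay":0,"az":0}
    - {"gripper":-1,"x":-2.06,"y":3.38,"z":0,"ax":0,"ay":0,"az":0}

```text
clock: 1.22
position: [321.0, -443.8, 230.9]
ee_rot: [-0.109, 0.994, 0.0, -0.0]
contact_force: [0.6, 0.5, 1.1]
gripper_width: 85.5
grasp_force: 0.0
```

```bash
python3 plan.py 500 81 200 -167.4
```

```text
t 1.2167 p [ 321.  -443.8  230.9] yaw -167.5 tilt [-0.0004  0.0004] F [0.64 0.51 1.13] T [ 0.03 -0.15  0.02] w 85.5 0.0 j6 -0.7
az -0.1 total [-28.92  47.32   3.09] rows 14 each [-2.065  3.38   0.22 ]
```

Tracking is good. Continuing.

Request:
send_rows:
  targets:
    - {"gripper":-1,"x":-2.06,"y":3.38,"z":0,"ax":0,"ay":0,"az":0}
    - {"gripper":-1,"x":-2.06,"y":3.38,"z":0,"ax":0,"ay":0,"az":0}
    - {"gripper":-1,"x":-2.06,"y":3.38,"z":0,"ax":0,"ay":0,"az":0}
    - {"gripper":-1,"x":-2.06,"y":3.38,"z":0,"ax":0,"ay":0,"az":0}
    - {"gripper":-1,"x":-2.06,"y":3.38,"z":0,"ax":0,"ay":0,"az":0}

```text
clock: 1.63
position: [384.9, -255.6, 231.7]
ee_rot: [-0.11, 0.994, -0.0, 0.0]
contact_force: [1.2, -0.2, 0.5]
gripper_width: 85.1
grasp_force: 0.0
```

Request:
send_rows:
  targets:
    - {"gripper":-1,"x":-2.06,"y":3.38,"z":0,"ax":0,"ay":0,"az":0}
    - {"gripper":-1,"x":-2.06,"y":3.38,"z":0,"ax":0,"ay":0,"az":0}
    - {"gripper":-1,"x":-2.06,"y":3.38,"z":0,"ax":0,"ay":0,"az":0}
    - {"gripper":-1,"x":-2.06,"y":3.38,"z":0,"ax":0,"ay":0,"az":0}
    - {"gripper":-1,"x":-2.06,"y":3.38,"z":0,"ax":0,"ay":0,"az":0}

```text
clock: 2.05
position: [448.5, -68.0, 231.9]
ee_rot: [-0.11, 0.994, 0.0, 0.001]
contact_force: [-0.1, -0.6, 0.4]
gripper_width: 85.2
grasp_force: 0.0
```

Request:
send_rows:
  targets:
    - {"gripper":-1,"x":-2.06,"y":3.38,"z":0,"ax":0,"ay":0,"az":0}
    - {"gripper":-1,"x":-2.06,"y":3.38,"z":0,"ax":0,"ay":0,"az":0}
    - {"gripper":-1,"x":-2.06,"y":3.38,"z":0,"ax":0,"ay":0,"az":0}
    - {"gripper":-1,"x":0,"y":0,"z":0,"ax":0,"ay":0,"az":0}

```text
clock: 2.38
position: [488.9, 47.6, 231.5]
ee_rot: [-0.113, 0.994, 0.0, 0.001]
contact_force: [-1.2, -1.3, 0.6]
gripper_width: 85.4
grasp_force: 0.0
```

```bash
python3 plan.py 500 81 92 -167.4
```

```text
t 2.3833 p [488.9  47.6 231.5] yaw -167.04 tilt [0.0026 0.001 ] F [-1.23 -1.27  0.62] T [-0.07  0.06  0.06] w 85.4 0.0 j6 -1.77
az 0.36 total [-1.82  3.02 13.95] rows 4 each [-0.454  0.755  3.488]
```

Request:
send_rows:
  targets:
    - {"gripper":-1,"x":-0.9,"y":1.5,"z":2,"ax":0,"ay":0,"az":0}
    - {"gripper":-1,"x":-0.9,"y":1.5,"z":2,"ax":0,"ay":0,"az":0}
    - {"gripper":-1,"x":0,"y":0,"z":3,"ax":0,"ay":0,"az":0}
    - {"gripper":-1,"x":0,"y":0,"z":3,"ax":0,"ay":0,"az":0}
    - {"gripper":-1,"x":0,"y":0,"z":0,"ax":0,"ay":0,"az":0}

```text
clock: 2.8
position: [493.5, 74.4, 126.1]
ee_rot: [-0.109, 0.994, -0.001, -0.006]
contact_force: [-0.7, 0.0, -1.0]
gripper_width: 85.1
grasp_force: 0.0
```

```bash
python3 plan.py 500 81 92 -167.4
```

```text
t 2.8 p [493.5  74.4 126.1] yaw -167.44 tilt [-0.0114 -0.0038] F [-0.69  0.04 -1.04] T [-0.04  0.17 -0.01] w 85.1 0.0 j6 -1.82
az -0.04 total [-0.78  0.5   3.41] rows 1 each [-0.783  0.502  3.407]
```

Request:
send_rows:
  targets:
    - {"gripper":-1,"x":0,"y":0,"z":0,"ax":0,"ay":0,"az":0}
    - {"gripper":-1,"x":0,"y":0,"z":0,"ax":0,"ay":0,"az":0}
    - {"gripper":-1,"x":0,"y":0,"z":0,"ax":0,"ay":0,"az":0}

```text
clock: 3.05
position: [498.9, 76.0, 133.5]
ee_rot: [-0.11, 0.994, 0.001, 0.002]
contact_force: [0.7, -0.3, 0.2]
gripper_width: 85.7
grasp_force: 0.0
```

```bash
python3 plan.py 500 81 92 -167.4
```

```text
t 3.05 p [498.9  76.  133.5] yaw -167.38 tilt [0.0041 0.0015] F [ 0.69 -0.32  0.23] T [ 0.03 -0.05  0.03] w 85.7 0.0 j6 -1.82
az 0.02 total [-0.21  0.46  4.15] rows 2 each [-0.106  0.232  2.075]
```

Request:
send_rows:
  targets:
    - {"gripper":-1,"x":-0.1,"y":0.23,"z":1.0,"ax":0,"ay":0,"az":0}
    - {"gripper":-1,"x":-0.1,"y":0.23,"z":1.0,"ax":0,"ay":0,"az":0}
    - {"gripper":-1,"x":0,"y":0,"z":1.0,"ax":0,"ay":0,"az":0}
    - {"gripper":-1,"x":0,"y":0,"z":0.8,"ax":0,"ay":0,"az":0}
    - {"gripper":-1,"x":0,"y":0,"z":0,"ax":0,"ay":0,"az":0}

```text
clock: 3.47
position: [497.1, 80.2, 91.3]
ee_rot: [-0.11, 0.994, -0.001, -0.002]
contact_force: [-0.2, -0.8, 0.2]
gripper_width: 85.5
grasp_force: 0.0
```

Request:
send_rows:
  targets:
    - {"gripper":-1,"x":0,"y":0,"z":0,"ax":0,"ay":0,"az":0}
    - {"gripper":-1,"x":0,"y":0,"z":0,"ax":0,"ay":0,"az":0}
    - {"gripper":-1,"x":0,"y":0,"z":0,"ax":0,"ay":0,"az":0}

```text
clock: 3.72
position: [498.8, 80.8, 93.8]
ee_rot: [-0.11, 0.994, 0.0, 0.001]
contact_force: [0.0, 0.7, -0.1]
gripper_width: 85.4
grasp_force: 0.0
```

```bash
python3 plan.py 500 81 92 -167.4; python3 - <<'E'
from h import *
im,d=arm.get_image("scene");cv2.imwrite("pics/s2.png",cv2.resize(im[80:240,190:400],None,fx=3,fy=3)[:,:,::-1])
E
```

```text
t 3.7167 p [498.8  80.8  93.8] yaw -167.38 tilt [0.001  0.0004] F [ 0.    0.71 -0.15] T [-0.01  0.04  0.04] w 85.4 0.0 j6 -1.83
az 0.02 total [-0.12 -0.    0.18] rows 1 each [-0.119 -0.005  0.176]
```

View pics/s2.png

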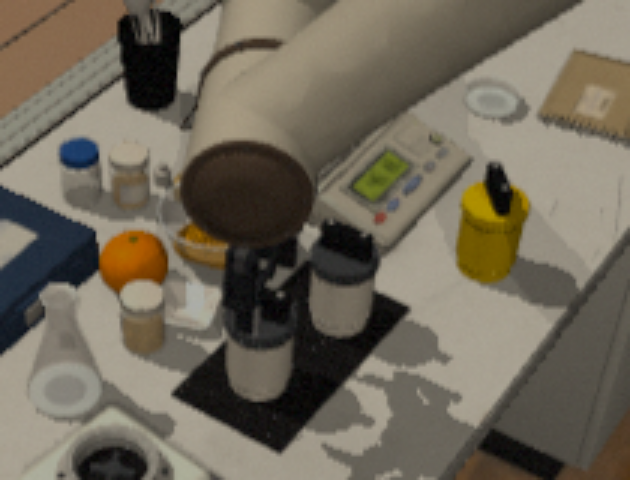

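The picture shows the gripper straddling the left jar's grip bar at about (260,290), with the right jar (342,275) clear of it. Now I close.

Request:
send_rows:
  targets:
    - {"gripper":1,"x":-0.1,"y":0,"z":0.1,"ax":0,"ay":0,"az":0}
    - {"gripper":1,"x":0,"y":0,"z":0,"ax":0,"ay":0,"az":0}
    - {"gripper":1,"x":0,"y":0,"z":0,"ax":0,"ay":0,"az":0}
    - {"gripper":1,"x":0,"y":0,"z":0,"ax":0,"ay":0,"az":0}
    - {"gripper":1,"x":0,"y":0,"z":0,"ax":0,"ay":0,"az":0}

```text
clock: 4.18
position: [499.4, 80.9, 92.4]
ee_rot: [-0.11, 0.994, 0.0, 0.0]
contact_force: [0.1, -0.2, 1.1]
gripper_width: 25.8
grasp_force: 0.0
```

Request:
send_rows:
  targets:
    - {"gripper":1,"x":0,"y":0,"z":0,"ax":0,"ay":0,"az":0}
    - {"gripper":1,"x":0,"y":0,"z":0,"ax":0,"ay":0,"az":0}
    - {"gripper":1,"x":0,"y":0,"z":0,"ax":0,"ay":0,"az":0}
    - {"gripper":1,"x":0,"y":0,"z":0,"ax":0,"ay":0,"az":0}
    - {"gripper":1,"x":0,"y":0,"z":0,"ax":0,"ay":0,"az":0}

```text
clock: 4.6
position: [499.5, 81.1, 92.4]
ee_rot: [-0.11, 0.994, 0.0, 0.0]
contact_force: [-0.8, 2.1, 0.9]
gripper_width: 13.0
grasp_force: 59.3
```

```bash
python3 plan.py 500 81 92 -167.4
```

```text
t 4.6 p [499.5  81.1  92.4] yaw -167.38 tilt [0.0002 0.0003] F [-0.82  2.13  0.86] T [0.71 0.33 0.05] w 13.0 59.3 j6 -1.83
az 0.02 total [-0.05 -0.02  0.04] rows 1 each [-0.051 -0.017  0.042]
```

Gripped. I lift 30 mm, then hold to weigh.

Request:
send_rows:
  targets:
    - {"gripper":1,"x":0,"y":0,"z":-0.6,"ax":0,"ay":0,"az":0}
    - {"gripper":1,"x":0,"y":0,"z":-0.8,"ax":0,"ay":0,"az":0}
    - {"gripper":1,"x":0,"y":0,"z":-0.8,"ax":0,"ay":0,"az":0}
    - {"gripper":1,"x":0,"y":0,"z":-0.8,"ax":0,"ay":0,"az":0}
    - {"gripper":1,"x":0,"y":0,"z":0,"ax":0,"ay":0,"az":0}

```text
clock: 5.02
position: [500.5, 81.1, 124.2]
ee_rot: [-0.11, 0.994, 0.0, 0.002]
contact_force: [0.3, 0.6, -6.0]
gripper_width: 12.7
grasp_force: 58.8
```

Request:
send_rows:
  targets:
    - {"gripper":1,"x":0,"y":0,"z":0,"ax":0,"ay":0,"az":0}
    - {"gripper":1,"x":0,"y":0,"z":0,"ax":0,"ay":0,"az":0}
    - {"gripper":1,"x":0,"y":0,"z":0,"ax":0,"ay":0,"az":0}
    - {"gripper":1,"x":0,"y":0,"z":0,"ax":0,"ay":0,"az":0}
    - {"gripper":1,"x":0,"y":0,"z":0,"ax":0,"ay":0,"az":0}

```text
clock: 5.43
position: [499.2, 80.7, 121.9]
ee_rot: [-0.11, 0.994, -0.0, -0.0]
contact_force: [-0.1, -0.9, -7.2]
gripper_width: 12.7
grasp_force: 58.8
```

Request:
send_rows:
  targets:
    - {"gripper":1,"x":0,"y":0,"z":0,"ax":0,"ay":0,"az":0}
    - {"gripper":1,"x":0,"y":0,"z":0,"ax":0,"ay":0,"az":0}
    - {"gripper":1,"x":0,"y":0,"z":0,"ax":0,"ay":0,"az":0}
    - {"gripper":1,"x":0,"y":0,"z":0,"ax":0,"ay":0,"az":0}

```text
clock: 5.77
position: [499.4, 80.8, 122.3]
ee_rot: [-0.11, 0.994, -0.0, -0.0]
contact_force: [0.1, -0.2, -7.3]
gripper_width: 12.6
grasp_force: 58.8
```

```bash
python3 plan.py 500 81 92 -167.4; python3 - <<'E'
from h import *
f=[]
for i in range(5):
    arm.get_image("scene");f.append(arm.read_state()["contact_force"][2])
print(np.round(f,2))
im,d=arm.get_image("top");P=cloud("top",d);Q=sel(P,d,(483,-33),55,82,94);print(mec(Q))
E
```

```text
t 5.7667 p [499.4  80.8 122.3] yaw -167.38 tilt [-0.0001 -0.    ] F [ 0.12 -0.23 -7.27] T [ 0.08 -0.03 -0.01] w 12.6 58.8 j6 -1.83
az 0.02 total [-0.06  0.    3.03] rows 1 each [-0.063  0.004  3.026]
[-7.34 -7.13 -6.05 -6.67 -7.03]
((482.95098876953125, -33.780242919921875), 32.39480209350586)
```

The left jar weighs about 7 N, so it is likely the heavier one. I set it back; the right lift will confirm this.

Request:
send_rows:
  targets:
    - {"gripper":1,"x":0,"y":0,"z":0.9,"ax":0,"ay":0,"az":0}
    - {"gripper":1,"x":0,"y":0,"z":0.9,"ax":0,"ay":0,"az":0}
    - {"gripper":1,"x":0,"y":0,"z":0.6,"ax":0,"ay":0,"az":0}
    - {"gripper":1,"x":0,"y":0,"z":0.4,"ax":0,"ay":0,"az":0}
    - {"gripper":1,"x":0,"y":0,"z":0.2,"ax":0,"ay":0,"az":0}

```text
clock: 6.48
position: [498.9, 80.5, 92.5]
ee_rot: [-0.11, 0.994, -0.001, -0.001]
contact_force: [-6.4, 0.5, 12.8]
gripper_width: 12.6
grasp_force: 61.5
```

Request:
send_rows:
  targets:
    - {"gripper":1,"x":0,"y":0,"z":0,"ax":0,"ay":0,"az":0}
    - {"gripper":1,"x":0,"y":0,"z":0,"ax":0,"ay":0,"az":0}
    - {"gripper":1,"x":0,"y":0,"z":0,"ax":0,"ay":0,"az":0}

```text
clock: 6.73
position: [499.3, 80.7, 92.5]
ee_rot: [-0.11, 0.994, -0.0, -0.0]
contact_force: [-1.6, -0.3, -2.9]
gripper_width: 13.3
grasp_force: 59.3
```

```bash
python3 plan.py 500 81 92 -167.4
```

```text
t 6.7333 p [499.3  80.7  92.5] yaw -167.38 tilt [-0.0002 -0.0002] F [-1.61 -0.33 -2.92] T [-0.13  0.62 -0.04] w 13.3 59.3 j6 -1.83
az 0.02 total [-0.07  0.01  0.05] rows 1 each [-0.074  0.011  0.046]
```

Request:
send_rows:
  targets:
    - {"gripper":-1,"x":0,"y":0,"z":0,"ax":0,"ay":0,"az":0}
    - {"gripper":-1,"x":0,"y":0,"z":0,"ax":0,"ay":0,"az":0}
    - {"gripper":-1,"x":0,"y":0,"z":0,"ax":0,"ay":0,"az":0}
    - {"gripper":-1,"x":0,"y":0,"z":0,"ax":0,"ay":0,"az":0}
    - {"gripper":-1,"x":0,"y":0,"z":0,"ax":0,"ay":0,"az":0}

```text
clock: 7.15
position: [500.0, 81.1, 92.8]
ee_rot: [-0.11, 0.994, 0.0, 0.001]
contact_force: [0.1, -0.3, -0.7]
gripper_width: 72.7
grasp_force: 0.0
```

Request:
send_rows:
  targets:
    - {"gripper":-1,"x":0,"y":0,"z":0,"ax":0,"ay":0,"az":0}
    - {"gripper":-1,"x":0,"y":0,"z":-1,"ax":0,"ay":0,"az":0}
    - {"gripper":-1,"x":0,"y":0,"z":-2,"ax":0,"ay":0,"az":0}
    - {"gripper":-1,"x":0,"y":0,"z":-2,"ax":0,"ay":0,"az":5}
    - {"gripper":-1,"x":0,"y":0,"z":0,"ax":0,"ay":0,"az":5.1}

```text
clock: 7.57
position: [502.0, 81.7, 146.2]
ee_rot: [-0.02, 1.0, 0.001, 0.004]
contact_force: [1.3, 0.2, 0.3]
gripper_width: 85.7
grasp_force: 0.0
```

```bash
python3 plan.py 482.6 -33 142 -177.5
```

```text
t 7.5667 p [502.   81.7 146.2] yaw -177.65 tilt [0.0077 0.0024] F [1.25 0.24 0.25] T [ 0.05 -0.05  0.02] w 85.7 0.0 j6 -2.01
az -0.15 total [  2.44 -11.38   0.42] rows 3 each [ 0.813 -3.792  0.141]
```

Request:
send_rows:
  targets:
    - {"gripper":-1,"x":0.55,"y":-2.82,"z":0,"ax":0,"ay":0,"az":0}
    - {"gripper":-1,"x":0.55,"y":-2.82,"z":0,"ax":0,"ay":0,"az":0}
    - {"gripper":-1,"x":0.55,"y":-2.82,"z":0,"ax":0,"ay":0,"az":0}
    - {"gripper":-1,"x":0.55,"y":-2.82,"z":0,"ax":0,"ay":0,"az":0}
    - {"gripper":-1,"x":0,"y":0,"z":0,"ax":0,"ay":0,"az":0}

```text
clock: 7.98
position: [481.0, -36.0, 142.2]
ee_rot: [-0.02, 1.0, -0.0, -0.001]
contact_force: [0.4, -0.0, -0.0]
gripper_width: 85.3
grasp_force: 0.0
```

Request:
send_rows:
  targets:
    - {"gripper":-1,"x":0,"y":0,"z":0,"ax":0,"ay":0,"az":0}
    - {"gripper":-1,"x":0,"y":0,"z":0,"ax":0,"ay":0,"az":0}
    - {"gripper":-1,"x":0,"y":0,"z":0,"ax":0,"ay":0,"az":0}
    - {"gripper":-1,"x":0,"y":0,"z":0,"ax":0,"ay":0,"az":0}

```text
clock: 8.32
position: [482.7, -32.0, 142.3]
ee_rot: [-0.023, 1.0, 0.0, 0.0]
contact_force: [-0.1, 0.2, 0.3]
gripper_width: 85.4
grasp_force: 0.0
```

```bash
python3 plan.py 482.6 -33 92.4 -177.5; python3 - <<'E'
from h import *
im,d=arm.get_image("scene");P=cloud("scene",d)
for g in((499,83),(482,-30)):
    B=sel(P,d,g,40,105,122);Q=sel(P,d,g,55,82,94);print(len(Q),mec(Q) if len(Q)>9 else 0,len(B),cv2.minAreaRect(B[:,:2].astype(np.float32)) if len(B)>9 else 0)
E
```

```text
t 8.3167 p [482.7 -32.  142.3] yaw -177.41 tilt [0.0002 0.0001] F [-0.08  0.24  0.29] T [ 0.02 -0.02  0.03] w 85.4 0.0 j6 -1.8
az 0.09 total [ 0.01 -0.1   4.99] rows 2 each [ 0.006 -0.049  2.497]
216 ((499.9327697753906, 83.58811950683594), 32.79236602783203) 128 ((499.4322814941406, 80.9183349609375), (49.16945266723633, 20.12801742553711), 10.730209350585938)
203 ((481.7062072753906, -29.396085739135742), 32.90163803100586) 99 ((480.4942932128906, -31.364727020263672), (20.0664005279541, 47.40559768676758), 89.45802307128906)
```

Request:
send_rows:
  targets:
    - {"gripper":-1,"x":0,"y":-0.1,"z":1.3,"ax":0,"ay":0,"az":0}
    - {"gripper":-1,"x":0,"y":0,"z":1.3,"ax":0,"ay":0,"az":0}
    - {"gripper":-1,"x":0,"y":0,"z":1.2,"ax":0,"ay":0,"az":0}
    - {"gripper":-1,"x":0,"y":0,"z":0.8,"ax":0,"ay":0,"az":0}
    - {"gripper":-1,"x":0,"y":0,"z":0.4,"ax":0,"ay":0,"az":0}

```text
clock: 8.78
position: [481.9, -33.5, 91.2]
ee_rot: [-0.022, 1.0, -0.0, -0.001]
contact_force: [0.4, 0.2, 0.4]
gripper_width: 85.2
grasp_force: 0.0
```

Request:
send_rows:
  targets:
    - {"gripper":-1,"x":0,"y":0,"z":0,"ax":0,"ay":0,"az":0}
    - {"gripper":1,"x":0,"y":0,"z":0,"ax":0,"ay":0,"az":0}
    - {"gripper":1,"x":0,"y":0,"z":0,"ax":0,"ay":0,"az":0}
    - {"gripper":1,"x":0,"y":0,"z":0,"ax":0,"ay":0,"az":0}
    - {"gripper":1,"x":0,"y":0,"z":0,"ax":0,"ay":0,"az":0}

```text
clock: 9.2
position: [482.8, -33.8, 92.9]
ee_rot: [-0.022, 1.0, 0.0, 0.001]
contact_force: [-0.2, -0.1, 0.7]
gripper_width: 39.2
grasp_force: 0.0
```

Request:
send_rows:
  targets:
    - {"gripper":1,"x":0,"y":0,"z":0,"ax":0,"ay":0,"az":0}
    - {"gripper":1,"x":0,"y":0,"z":0,"ax":0,"ay":0,"az":0}
    - {"gripper":1,"x":0,"y":0,"z":0,"ax":0,"ay":0,"az":0}
    - {"gripper":1,"x":0,"y":0,"z":0,"ax":0,"ay":0,"az":0}
    - {"gripper":1,"x":0,"y":0,"z":0,"ax":0,"ay":0,"az":0}

```text
clock: 9.62
position: [482.6, -33.7, 92.5]
ee_rot: [-0.022, 1.0, 0.0, 0.0]
contact_force: [0.4, 0.9, 0.7]
gripper_width: 12.9
grasp_force: 61.0
```

Request:
send_rows:
  targets:
    - {"gripper":1,"x":0,"y":0,"z":-0.6,"ax":0,"ay":0,"az":0}
    - {"gripper":1,"x":0,"y":0,"z":-0.8,"ax":0,"ay":0,"az":0}
    - {"gripper":1,"x":0,"y":0,"z":-0.8,"ax":0,"ay":0,"az":0}
    - {"gripper":1,"x":0,"y":0,"z":-0.8,"ax":0,"ay":0,"az":0}
    - {"gripper":1,"x":0,"y":0,"z":0,"ax":0,"ay":0,"az":0}

```text
clock: 10.03
position: [483.7, -33.7, 124.4]
ee_rot: [-0.022, 1.0, 0.0, 0.002]
contact_force: [0.3, 0.2, -1.8]
gripper_width: 12.9
grasp_force: 60.4
```

Request:
send_rows:
  targets:
    - {"gripper":1,"x":0,"y":0,"z":0,"ax":0,"ay":0,"az":0}
    - {"gripper":1,"x":0,"y":0,"z":0,"ax":0,"ay":0,"az":0}
    - {"gripper":1,"x":0,"y":0,"z":0,"ax":0,"ay":0,"az":0}
    - {"gripper":1,"x":0,"y":0,"z":0,"ax":0,"ay":0,"az":0}
    - {"gripper":1,"x":0,"y":0,"z":0,"ax":0,"ay":0,"az":0}

```text
clock: 10.45
position: [482.2, -33.9, 122.0]
ee_rot: [-0.022, 1.0, -0.0, -0.0]
contact_force: [-0.7, 0.2, -3.1]
gripper_width: 13.1
grasp_force: 60.4
```

Request:
send_rows:
  targets:
    - {"gripper":1,"x":0,"y":0,"z":0,"ax":0,"ay":0,"az":0}
    - {"gripper":1,"x":0,"y":0,"z":0,"ax":0,"ay":0,"az":0}
    - {"gripper":1,"x":0,"y":0,"z":0,"ax":0,"ay":0,"az":0}
    - {"gripper":1,"x":0,"y":0,"z":0,"ax":0,"ay":0,"az":0}

```text
clock: 10.78
position: [482.4, -33.8, 122.3]
ee_rot: [-0.022, 1.0, -0.0, -0.0]
contact_force: [0.1, -0.1, -2.3]
gripper_width: 13.0
grasp_force: 60.4
```

```bash
python3 plan.py 482.6 -33 92.4 -177.5
```

```text
t 10.7833 p [482.4 -33.8 122.3] yaw -177.48 tilt [-0.0001 -0.    ] F [ 0.1  -0.12 -2.27] T [ 0.    0.03 -0.02] w 13.0 60.4 j6 -1.79
az 0.02 total [-0.02  0.08  2.99] rows 1 each [-0.025  0.082  2.985]
```

The right jar weighs about 2.7 N and the left about 7 N, so the left is heavier. I set the right one back.

Request:
send_rows:
  targets:
    - {"gripper":1,"x":0,"y":0,"z":0.9,"ax":0,"ay":0,"az":0}
    - {"gripper":1,"x":0,"y":0,"z":0.9,"ax":0,"ay":0,"az":0}
    - {"gripper":1,"x":0,"y":0,"z":0.6,"ax":0,"ay":0,"az":0}
    - {"gripper":1,"x":0,"y":0,"z":0.4,"ax":0,"ay":0,"az":0}
    - {"gripper":1,"x":0,"y":0,"z":0.2,"ax":0,"ay":0,"az":0}

```text
clock: 11.2
position: [482.1, -34.0, 92.4]
ee_rot: [-0.022, 1.0, -0.001, -0.001]
contact_force: [-7.3, 2.8, 18.2]
gripper_width: 13.0
grasp_force: 63.2
```

Request:
send_rows:
  targets:
    - {"gripper":1,"x":0,"y":0,"z":0,"ax":0,"ay":0,"az":0}
    - {"gripper":1,"x":0,"y":0,"z":0,"ax":0,"ay":0,"az":0}
    - {"gripper":-1,"x":0,"y":0,"z":0,"ax":0,"ay":0,"az":0}
    - {"gripper":-1,"x":0,"y":0,"z":0,"ax":0,"ay":0,"az":0}
    - {"gripper":-1,"x":0,"y":0,"z":0,"ax":0,"ay":0,"az":0}

```text
clock: 11.62
position: [483.0, -33.8, 92.5]
ee_rot: [-0.022, 1.0, 0.0, 0.001]
contact_force: [0.3, -0.1, -0.5]
gripper_width: 48.5
grasp_force: 0.0
```

Request:
send_rows:
  targets:
    - {"gripper":-1,"x":0,"y":0,"z":0,"ax":0,"ay":0,"az":0}
    - {"gripper":-1,"x":0,"y":0,"z":0,"ax":0,"ay":0,"az":0}
    - {"gripper":-1,"x":0,"y":0,"z":0,"ax":0,"ay":0,"az":0}
    - {"gripper":-1,"x":0,"y":0,"z":-1,"ax":0,"ay":0,"az":0}
    - {"gripper":-1,"x":0,"y":0,"z":-2,"ax":0,"ay":0,"az":0}

```text
clock: 12.03
position: [480.6, -34.1, 120.6]
ee_rot: [-0.022, 1.0, -0.0, -0.003]
contact_force: [0.3, 0.3, -0.8]
gripper_width: 85.8
grasp_force: 0.0
```

Request:
send_rows:
  targets:
    - {"gripper":-1,"x":0,"y":0,"z":-2,"ax":0,"ay":0,"az":-5.05}
    - {"gripper":-1,"x":0,"y":0,"z":0,"ax":0,"ay":0,"az":-5.05}
    - {"gripper":-1,"x":0,"y":0,"z":0,"ax":0,"ay":0,"az":0}
    - {"gripper":-1,"x":0,"y":0,"z":0,"ax":0,"ay":0,"az":0}
    - {"gripper":-1,"x":0,"y":0,"z":0,"ax":0,"ay":0,"az":0}

```text
clock: 12.45
position: [481.8, -33.9, 141.7]
ee_rot: [-0.109, 0.994, -0.0, -0.001]
contact_force: [-0.2, -0.4, -0.7]
gripper_width: 85.3
grasp_force: 0.0
```

```bash
python3 plan.py 499.5 80.9 142 -167.4;python3 - <<'E'
from h import *
im,d=arm.get_image("top");P=cloud("top",d)
for g in((499,81),(482,-32)):
    B=sel(P,d,g,40,105,122);Q=sel(P,d,g,55,82,94);print(len(Q),mec(Q) if len(Q)>9 else 0,len(B),cv2.minAreaRect(B[:,:2].astype(np.float32)) if len(B)>9 else 0)
E
```

```text
t 12.45 p [481.8 -33.9 141.7] yaw -167.5 tilt [-0.0015 -0.0002] F [-0.22 -0.44 -0.68] T [-0.02 -0.05  0.06] w 85.3 0.0 j6 -1.62
az -0.1 total [-4.23 10.82 -0.03] rows 3 each [-1.41   3.607 -0.011]
0 0 0 0
17 ((455.1116638183594, -41.828250885009766), 12.120716094970703) 0 0
```

Request:
send_rows:
  targets:
    - {"gripper":-1,"x":-1.04,"y":2.7,"z":0,"ax":0,"ay":0,"az":0}
    - {"gripper":-1,"x":-1.04,"y":2.7,"z":0,"ax":0,"ay":0,"az":0}
    - {"gripper":-1,"x":-1.04,"y":2.7,"z":0,"ax":0,"ay":0,"az":0}
    - {"gripper":-1,"x":-1.04,"y":2.7,"z":0,"ax":0,"ay":0,"az":0}
    - {"gripper":-1,"x":0,"y":0,"z":0,"ax":0,"ay":0,"az":0}

```text
clock: 12.92
position: [500.6, 84.2, 141.8]
ee_rot: [-0.111, 0.994, 0.0, 0.0]
contact_force: [-0.4, -0.2, -0.6]
gripper_width: 85.2
grasp_force: 0.0
```

Request:
send_rows:
  targets:
    - {"gripper":-1,"x":0,"y":0,"z":0,"ax":0,"ay":0,"az":0}
    - {"gripper":-1,"x":0,"y":0,"z":0,"ax":0,"ay":0,"az":0}
    - {"gripper":-1,"x":0,"y":0,"z":0,"ax":0,"ay":0,"az":0}

```text
clock: 13.17
position: [498.9, 79.9, 141.9]
ee_rot: [-0.109, 0.994, -0.0, -0.001]
contact_force: [0.9, 0.6, -0.4]
gripper_width: 85.2
grasp_force: 0.0
```

```bash
python3 plan.py 499.5 80.9 92.4 -167.4;python3 - <<'E'
from h import *
im,d=arm.get_image("top");P=cloud("top",d)
for g in((482,-32),):
    B=sel(P,d,g,40,105,122);Q=sel(P,d,g,55,82,94);print(len(Q),mec(Q) if len(Q)>9 else 0,len(B),cv2.minAreaRect(B[:,:2].astype(np.float32)) if len(B)>9 else 0)
E
```

```text
t 13.1667 p [498.9  79.9 141.9] yaw -167.45 tilt [-0.0012 -0.0006] F [ 0.85  0.56 -0.39] T [-0.03 -0.01 -0.05] w 85.2 0.0 j6 -1.83
az -0.05 total [-0.08  0.09  4.95] rows 2 each [-0.041  0.045  2.473]
393 ((482.98291015625, -35.76873016357422), 32.52079391479492) 137 ((483.2488098144531, -35.407752990722656), (49.962039947509766, 14.617133140563965), 2.0181312561035156)
```

Request:
send_rows:
  targets:
    - {"gripper":-1,"x":0,"y":0,"z":1.3,"ax":0,"ay":0,"az":0}
    - {"gripper":-1,"x":0,"y":0,"z":1.3,"ax":0,"ay":0,"az":0}
    - {"gripper":-1,"x":0,"y":0,"z":1.2,"ax":0,"ay":0,"az":0}
    - {"gripper":-1,"x":0,"y":0,"z":0.8,"ax":0,"ay":0,"az":0}
    - {"gripper":-1,"x":0,"y":0,"z":0.4,"ax":0,"ay":0,"az":0}

```text
clock: 13.63
position: [498.7, 79.6, 91.2]
ee_rot: [-0.109, 0.994, -0.0, -0.001]
contact_force: [0.2, 0.9, 0.8]
gripper_width: 85.6
grasp_force: 0.0
```

Request:
send_rows:
  targets:
    - {"gripper":-1,"x":0,"y":0,"z":0,"ax":0,"ay":0,"az":0}
    - {"gripper":1,"x":0,"y":0,"z":0,"ax":0,"ay":0,"az":0}
    - {"gripper":1,"x":0,"y":0,"z":0,"ax":0,"ay":0,"az":0}
    - {"gripper":1,"x":0,"y":0,"z":0,"ax":0,"ay":0,"az":0}
    - {"gripper":1,"x":0,"y":0,"z":0,"ax":0,"ay":0,"az":0}

```text
clock: 14.05
position: [499.7, 80.8, 92.9]
ee_rot: [-0.11, 0.994, 0.0, 0.001]
contact_force: [-0.3, 0.1, 0.2]
gripper_width: 38.8
grasp_force: 0.0
```

Request:
send_rows:
  targets:
    - {"gripper":1,"x":0,"y":0,"z":0,"ax":0,"ay":0,"az":0}
    - {"gripper":1,"x":0,"y":0,"z":0,"ax":0,"ay":0,"az":0}
    - {"gripper":1,"x":0,"y":0,"z":0,"ax":0,"ay":0,"az":0}
    - {"gripper":1,"x":0,"y":0,"z":0,"ax":0,"ay":0,"az":0}
    - {"gripper":1,"x":0,"y":0,"z":0,"ax":0,"ay":0,"az":0}

```text
clock: 14.47
position: [499.7, 81.0, 92.7]
ee_rot: [-0.11, 0.994, 0.0, 0.0]
contact_force: [-0.9, 1.8, 3.5]
gripper_width: 12.7
grasp_force: 59.7
```

```bash
python3 plan.py 499.5 80.9 92.4 -167.4
```

```text
t 14.4667 p [499.7  81.   92.7] yaw -167.37 tilt [0.0008 0.0004] F [-0.89  1.78  3.5 ] T [ 0.43  0.32 -0.  ] w 12.7 59.7 j6 -1.83
az 0.03 total [ 0.02 -0.    0.03] rows 1 each [ 0.019 -0.003  0.03 ]
```

Gripped. I lift 13 cm, turning -13.4° about the tool z on the way.

Request:
send_rows:
  targets:
    - {"gripper":1,"x":0,"y":0,"z":-1,"ax":0,"ay":0,"az":0}
    - {"gripper":1,"x":0,"y":0,"z":-2,"ax":0,"ay":0,"az":0}
    - {"gripper":1,"x":0,"y":0,"z":-2.5,"ax":0,"ay":0,"az":0}
    - {"gripper":1,"x":0,"y":0,"z":-2.5,"ax":0,"ay":0,"az":0}
    - {"gripper":1,"x":0,"y":0,"z":-2,"ax":0,"ay":0,"az":-3.4}

```text
clock: 14.88
position: [498.1, 80.2, 191.8]
ee_rot: [-0.139, 0.99, -0.0, -0.002]
contact_force: [-0.1, -0.5, -7.0]
gripper_width: 12.7
grasp_force: 59.0
```

Request:
send_rows:
  targets:
    - {"gripper":1,"x":0,"y":0,"z":-2,"ax":0,"ay":0,"az":-5}
    - {"gripper":1,"x":0,"y":0,"z":-1,"ax":0,"ay":0,"az":-5}
    - {"gripper":1,"x":0,"y":0,"z":0,"ax":0,"ay":0,"az":0}
    - {"gripper":1,"x":0,"y":0,"z":0,"ax":0,"ay":0,"az":0}
    - {"gripper":1,"x":0,"y":0,"z":0,"ax":0,"ay":0,"az":0}

```text
clock: 15.3
position: [497.7, 80.1, 219.8]
ee_rot: [-0.224, 0.975, -0.0, -0.003]
contact_force: [-0.3, -0.3, -6.4]
gripper_width: 12.9
grasp_force: 58.9
```

```bash
python3 plan.py 497 298 222 -154
```

```text
t 15.3 p [497.7  80.1 219.8] yaw -154.14 tilt [-0.0053 -0.0012] F [-0.32 -0.28 -6.4 ] T [-0.07  0.06  0.02] w 12.9 58.9 j6 -1.6
az -0.14 total [-9.49 19.61 -0.22] rows 6 each [-1.582  3.268 -0.037]
```

Request:
send_rows:
  targets:
    - {"gripper":1,"x":-0.6,"y":1.4,"z":0,"ax":0,"ay":0,"az":0}
    - {"gripper":1,"x":-1.4,"y":2.9,"z":0,"ax":0,"ay":0,"az":0}
    - {"gripper":1,"x":-1.4,"y":2.9,"z":0,"ax":0,"ay":0,"az":0}
    - {"gripper":1,"x":-1.4,"y":2.9,"z":0,"ax":0,"ay":0,"az":0}
    - {"gripper":1,"x":-1.4,"y":2.9,"z":0,"ax":0,"ay":0,"az":0}

```text
clock: 15.72
position: [496.9, 225.3, 220.0]
ee_rot: [-0.224, 0.975, -0.001, -0.002]
contact_force: [0.8, -0.2, -6.6]
gripper_width: 12.5
grasp_force: 59.4
```

Request:
send_rows:
  targets:
    - {"gripper":1,"x":-1.4,"y":2.9,"z":0,"ax":0,"ay":0,"az":0}
    - {"gripper":1,"x":-1.1,"y":2.3,"z":0,"ax":0,"ay":0,"az":0}
    - {"gripper":1,"x":-0.6,"y":1.4,"z":0,"ax":0,"ay":0,"az":0}
    - {"gripper":1,"x":0,"y":0,"z":0,"ax":0,"ay":0,"az":0}
    - {"gripper":1,"x":0,"y":0,"z":0,"ax":0,"ay":0,"az":0}

```text
clock: 16.13
position: [496.0, 297.5, 220.1]
ee_rot: [-0.225, 0.974, -0.001, -0.002]
contact_force: [-0.6, -0.4, -6.7]
gripper_width: 12.4
grasp_force: 59.5
```

Request:
send_rows:
  targets:
    - {"gripper":1,"x":0,"y":0,"z":0,"ax":0,"ay":0,"az":0}
    - {"gripper":1,"x":0,"y":0,"z":0,"ax":0,"ay":0,"az":0}
    - {"gripper":1,"x":0,"y":0,"z":0,"ax":0,"ay":0,"az":0}
    - {"gripper":1,"x":0,"y":0,"z":0,"ax":0,"ay":0,"az":0}
    - {"gripper":1,"x":0,"y":0,"z":0,"ax":0,"ay":0,"az":0}

```text
clock: 16.55
position: [497.1, 296.9, 222.5]
ee_rot: [-0.225, 0.974, 0.0, 0.0]
contact_force: [0.4, 0.4, -6.8]
gripper_width: 13.0
grasp_force: 59.5
```

```bash
python3 plan.py 497 298 222 -154;python3 - <<'E'
from h import *
im,d=arm.get_image("scene");P=cloud("scene",d);cv2.imwrite("pics/s3.png",cv2.resize(im[110:300,90:300],None,fx=3,fy=3)[:,:,::-1])
Q=sel(P,d,(497,298),42,150,196);print(len(Q),circ(Q));Q=sel(P,d,(497,298),45,206,212);print("lid",len(Q),circ(Q),mec(Q) if len(Q) else 0)
H=sel(P,d,(497,298),55,98,110);print(len(H),circ(H),mec(H))
im,d=arm.get_image("top");P=cloud("top",d);H=sel(P,d,(497,298),55,98,110);print(len(H))
for t in (d,):
  Q=sel(P,d,(497,298),45,140,220);print(len(Q))
E
```

```text
t 16.55 p [497.1 296.9 222.5] yaw -154.04 tilt [0.0001 0.0002] F [ 0.38  0.42 -6.81] T [-0.01  0.03  0.04] w 13.0 59.5 j6 -1.94
az -0.04 total [-0.04  0.1   0.05] rows 1 each [-0.036  0.101  0.048]
361 (array([497.87200154, 297.44756322]), np.float64(29.10514871393064))
lid 49 (array([497.85774697, 297.21269853]), np.float64(31.46233339433215)) ((494.2041015625, 302.5519714355469), 31.477384567260742)
168 (array([495.80354853, 300.26009616]), np.float64(32.84044625879588)) ((496.5269775390625, 300.90362548828125), 37.637760162353516)
148
249
```

View pics/s3.png

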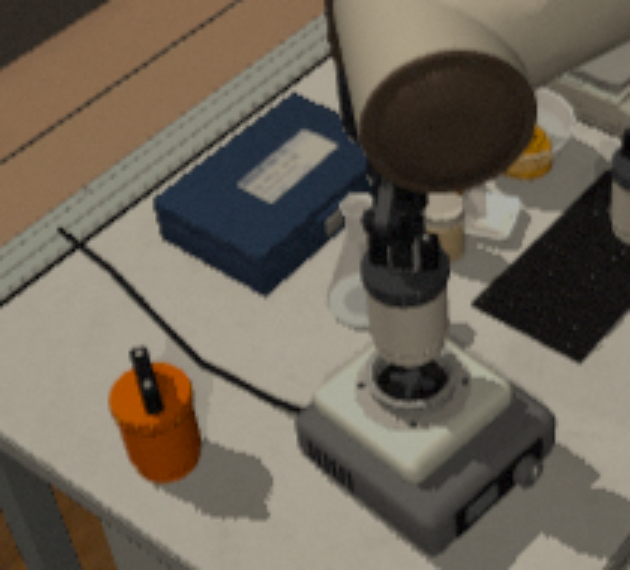

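The jar hangs upright over the socket at (405,370) in the crop, so I lower it to just above the mouth.

Request:
send_rows:
  targets:
    - {"gripper":1,"x":0,"y":0.08,"z":0.8,"ax":0,"ay":0,"az":0}
    - {"gripper":1,"x":0,"y":0,"z":1.0,"ax":0,"ay":0,"az":0}
    - {"gripper":1,"x":0,"y":0,"z":0.8,"ax":0,"ay":0,"az":0}
    - {"gripper":1,"x":0,"y":0,"z":0.3,"ax":0,"ay":0,"az":0}
    - {"gripper":1,"x":0,"y":0,"z":0.1,"ax":0,"ay":0,"az":0}

```text
clock: 17.07
position: [496.0, 297.7, 190.5]
ee_rot: [-0.225, 0.974, -0.001, -0.001]
contact_force: [-0.4, 0.0, -6.9]
gripper_width: 12.8
grasp_force: 59.5
```

Request:
send_rows:
  targets:
    - {"gripper":1,"x":0,"y":0,"z":0,"ax":0,"ay":0,"az":0}
    - {"gripper":1,"x":0,"y":0,"z":0.1,"ax":0,"ay":0,"az":0}
    - {"gripper":1,"x":0,"y":0,"z":0.1,"ax":0,"ay":0,"az":0}
    - {"gripper":1,"x":0,"y":0,"z":0.1,"ax":0,"ay":0,"az":0}
    - {"gripper":1,"x":0,"y":0,"z":0,"ax":0,"ay":0,"az":0}

```text
clock: 17.48
position: [496.6, 298.3, 189.3]
ee_rot: [-0.225, 0.974, 0.0, -0.0]
contact_force: [-0.4, -0.1, -6.5]
gripper_width: 12.7
grasp_force: 59.5
```

```bash
python3 plan.py 496.7 297.6 185.5 -154;python3 - <<'E'
from h import *
im,d=arm.get_image("scene");cv2.imwrite("pics/s4.png",cv2.resize(im[180:290,150:300],None,fx=5,fy=5,interpolation=cv2.INTER_CUBIC)[:,:,::-1])
E
```

```text
t 17.4833 p [496.6 298.3 189.3] yaw -153.99 tilt [-0.0001  0.0001] F [-0.35 -0.09 -6.53] T [-0.02  0.06 -0.05] w 12.7 59.5 j6 -1.94
az 0.01 total [ 0.02 -0.07  0.38] rows 1 each [ 0.022 -0.066  0.381]
```

View pics/s4.png

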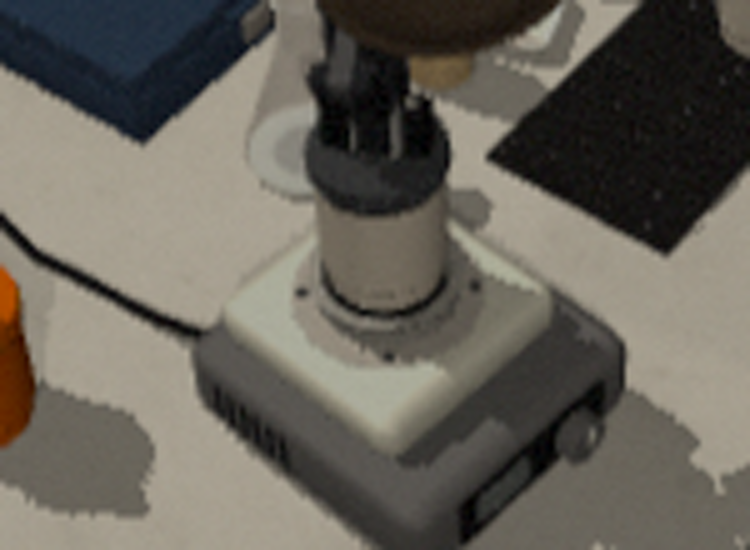

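The foot is entering the flare. The jar is centred at about x 383 and the ring at about 388 in the crop, so it sits roughly 1 mm left. I nudge it and lower gently.

Request:
send_rows:
  targets:
    - {"gripper":1,"x":0.1,"y":-0.04,"z":0,"ax":0,"ay":0,"az":0}
    - {"gripper":1,"x":0,"y":0,"z":0.1,"ax":0,"ay":0,"az":0}
    - {"gripper":1,"x":0,"y":0,"z":0.1,"ax":0,"ay":0,"az":0}
    - {"gripper":1,"x":0,"y":0,"z":0.1,"ax":0,"ay":0,"az":0}
    - {"gripper":1,"x":0,"y":0,"z":0,"ax":0,"ay":0,"az":0}

```text
clock: 17.95
position: [495.8, 297.4, 186.0]
ee_rot: [-0.225, 0.974, -0.0, -0.0]
contact_force: [0.5, 0.2, -7.4]
gripper_width: 12.8
grasp_force: 59.5
```

```bash
python3 plan.py 496 297.6 182.5 -154
```

```text
t 17.95 p [495.8 297.4 186. ] yaw -153.98 tilt [-0.0005 -0.0003] F [ 0.54  0.16 -7.42] T [-0.06  0.01  0.  ] w 12.8 59.5 j6 -1.94
az 0.02 total [-0.03  0.01  0.35] rows 1 each [-0.027  0.007  0.349]
```

No contact yet. Lowering further in 1 mm rows.

Request:
send_rows:
  targets:
    - {"gripper":1,"x":0,"y":0,"z":0.1,"ax":0,"ay":0,"az":0}
    - {"gripper":1,"x":0,"y":0,"z":0.1,"ax":0,"ay":0,"az":0}
    - {"gripper":1,"x":0,"y":0,"z":0,"ax":0,"ay":0,"az":0}

```text
clock: 18.2
position: [495.9, 297.5, 184.0]
ee_rot: [-0.225, 0.974, -0.0, -0.0]
contact_force: [-0.2, 0.4, -6.7]
gripper_width: 12.7
grasp_force: 59.4
```

Request:
send_rows:
  targets:
    - {"gripper":1,"x":0,"y":0,"z":0.1,"ax":0,"ay":0,"az":0}
    - {"gripper":1,"x":0,"y":0,"z":0.05,"ax":0,"ay":0,"az":0}
    - {"gripper":1,"x":0,"y":0,"z":0,"ax":0,"ay":0,"az":0}

```text
clock: 18.45
position: [495.9, 297.5, 182.7]
ee_rot: [-0.225, 0.974, 0.0, -0.0]
contact_force: [0.4, 0.0, -7.2]
gripper_width: 12.9
grasp_force: 59.5
```

```bash
python3 plan.py 496 297.6 178.5 -154
```

```text
t 18.45 p [495.9 297.5 182.7] yaw -153.98 tilt [-0.0001 -0.    ] F [ 0.45  0.01 -7.23] T [0.12 0.05 0.03] w 12.9 59.5 j6 -1.94
az 0.02 total [-0.01  0.    0.42] rows 1 each [-0.012  0.004  0.416]
```

In the bore without side force. On to the cross height.

Request:
send_rows:
  targets:
    - {"gripper":1,"x":0,"y":0,"z":0.1,"ax":0,"ay":0,"az":0}
    - {"gripper":1,"x":0,"y":0,"z":0.05,"ax":0,"ay":0,"az":0}
    - {"gripper":1,"x":0,"y":0,"z":0,"ax":0,"ay":0,"az":0}

```text
clock: 18.7
position: [496.1, 297.6, 181.5]
ee_rot: [-0.225, 0.974, 0.0, 0.0]
contact_force: [-0.3, 0.1, -5.9]
gripper_width: 12.9
grasp_force: 59.7
```

Request:
send_rows:
  targets:
    - {"gripper":1,"x":0,"y":0,"z":0.1,"ax":0,"ay":0,"az":0}
    - {"gripper":1,"x":0,"y":0,"z":0.05,"ax":0,"ay":0,"az":0}
    - {"gripper":1,"x":0,"y":0,"z":0,"ax":0,"ay":0,"az":0}

```text
clock: 18.95
position: [496.0, 297.8, 179.7]
ee_rot: [-0.225, 0.974, 0.0, 0.0]
contact_force: [-0.5, 1.5, -5.6]
gripper_width: 12.5
grasp_force: 59.5
```

```bash
python3 plan.py 496 297.6 178.5 -154
```

```text
t 18.95 p [496.  297.8 179.7] yaw -153.99 tilt [0.0003 0.0008] F [-0.48  1.45 -5.64] T [ 0.47  0.03 -0.01] w 12.5 59.5 j6 -1.94
az 0.01 total [ 0.01 -0.02  0.12] rows 1 each [ 0.011 -0.02   0.121]
```

Request:
send_rows:
  targets:
    - {"gripper":1,"x":0,"y":0,"z":0.1,"ax":0,"ay":0,"az":0}
    - {"gripper":1,"x":0,"y":0,"z":0,"ax":0,"ay":0,"az":0}
    - {"gripper":1,"x":0,"y":0,"z":0,"ax":0,"ay":0,"az":0}

```text
clock: 19.2
position: [496.0, 297.8, 178.6]
ee_rot: [-0.225, 0.974, 0.0, 0.0]
contact_force: [-0.1, 1.4, -6.6]
gripper_width: 13.0
grasp_force: 59.5
```

Request:
send_rows:
  targets:
    - {"gripper":1,"x":0,"y":0,"z":0.1,"ax":0,"ay":0,"az":0}
    - {"gripper":1,"x":0,"y":0,"z":0,"ax":0,"ay":0,"az":0}
    - {"gripper":1,"x":0,"y":0,"z":0,"ax":0,"ay":0,"az":0}

```text
clock: 19.45
position: [496.0, 297.7, 177.8]
ee_rot: [-0.225, 0.974, 0.0, 0.0]
contact_force: [-0.3, 2.1, -7.0]
gripper_width: 12.6
grasp_force: 59.5
```

```bash
python3 plan.py 496 297.6 174 -154
```

```text
t 19.45 p [496.  297.7 177.8] yaw -153.98 tilt [0.0002 0.0005] F [-0.33  2.07 -6.97] T [0.78 0.08 0.01] w 12.6 59.5 j6 -1.94
az 0.02 total [ 0.01 -0.01  0.38] rows 1 each [ 0.005 -0.013  0.375]
```

It is below the pressed-cross height with no upward force, so the slots have engaged. The bore pushes +y at about 2 N, so I ease that way and go down.

Request:
send_rows:
  targets:
    - {"gripper":1,"x":-0.01,"y":0.04,"z":0.1,"ax":0,"ay":0,"az":0}
    - {"gripper":1,"x":0,"y":0,"z":0,"ax":0,"ay":0,"az":0}
    - {"gripper":1,"x":0,"y":0,"z":0.1,"ax":0,"ay":0,"az":0}
    - {"gripper":1,"x":0,"y":0,"z":0,"ax":0,"ay":0,"az":0}

```text
clock: 19.78
position: [495.9, 298.0, 175.7]
ee_rot: [-0.225, 0.974, 0.0, 0.0]
contact_force: [0.0, 3.1, -6.2]
gripper_width: 12.5
grasp_force: 59.6
```

Request:
send_rows:
  targets:
    - {"gripper":1,"x":0,"y":0,"z":0.1,"ax":0,"ay":0,"az":0}
    - {"gripper":1,"x":0,"y":0,"z":0,"ax":0,"ay":0,"az":0}
    - {"gripper":1,"x":0,"y":0,"z":0,"ax":0,"ay":0,"az":0}

```text
clock: 20.03
position: [495.9, 298.0, 174.7]
ee_rot: [-0.225, 0.974, 0.0, 0.0]
contact_force: [0.2, 1.7, -5.4]
gripper_width: 12.7
grasp_force: 59.6
```

```bash
python3 plan.py 496 297.6 173.5 -154
```

```text
t 20.0333 p [495.9 298.  174.7] yaw -153.98 tilt [0.     0.0001] F [ 0.19  1.69 -5.41] T [ 0.82  0.04 -0.01] w 12.7 59.6 j6 -1.94
az 0.02 total [ 0.01 -0.04  0.12] rows 1 each [ 0.006 -0.04   0.124]
```

Request:
send_rows:
  targets:
    - {"gripper":1,"x":0,"y":0.03,"z":0.07,"ax":0,"ay":0,"az":0}
    - {"gripper":1,"x":0,"y":0,"z":0,"ax":0,"ay":0,"az":0}
    - {"gripper":1,"x":0,"y":0,"z":0,"ax":0,"ay":0,"az":0}

```text
clock: 20.28
position: [495.8, 298.2, 174.1]
ee_rot: [-0.225, 0.974, -0.0, 0.0]
contact_force: [-0.8, 1.9, -6.1]
gripper_width: 12.8
grasp_force: 59.6
```

Request:
send_rows:
  targets:
    - {"gripper":1,"x":0,"y":0,"z":0.05,"ax":0,"ay":0,"az":0}
    - {"gripper":1,"x":0,"y":0,"z":0,"ax":0,"ay":0,"az":0}
    - {"gripper":1,"x":0,"y":0,"z":0,"ax":0,"ay":0,"az":0}

```text
clock: 20.53
position: [495.8, 298.3, 173.9]
ee_rot: [-0.225, 0.974, 0.0, 0.0]
contact_force: [-0.4, 1.1, -4.2]
gripper_width: 13.0
grasp_force: 59.8
```

```bash
python3 plan.py
```

```text
t 20.5333 p [495.8 298.3 173.9] yaw -153.97 tilt [0.0004 0.0003] F [-0.36  1.06 -4.23] T [0.63 0.14 0.02] w 13.0 59.8 j6 -1.94
```

That is floor contact at TCP 173.9, against 173.5 expected. Releasing and withdrawing.

Request:
send_rows:
  targets:
    - {"gripper":-1,"x":0,"y":0,"z":0,"ax":0,"ay":0,"az":0}
    - {"gripper":-1,"x":0,"y":0,"z":0,"ax":0,"ay":0,"az":0}
    - {"gripper":-1,"x":0,"y":0,"z":0,"ax":0,"ay":0,"az":0}
    - {"gripper":-1,"x":0,"y":0,"z":0,"ax":0,"ay":0,"az":0}
    - {"gripper":-1,"x":0,"y":0,"z":0,"ax":0,"ay":0,"az":0}

```text
clock: 20.95
position: [496.0, 298.1, 174.2]
ee_rot: [-0.225, 0.974, 0.0, 0.0]
contact_force: [-0.8, 0.5, 0.3]
gripper_width: 72.5
grasp_force: 0.0
```

Request:
send_rows:
  targets:
    - {"gripper":-1,"x":0,"y":0,"z":0,"ax":0,"ay":0,"az":0}
    - {"gripper":-1,"x":0,"y":0,"z":-1,"ax":0,"ay":0,"az":0}
    - {"gripper":-1,"x":0,"y":0,"z":-2,"ax":0,"ay":0,"az":0}
    - {"gripper":-1,"x":0,"y":0,"z":-2,"ax":0,"ay":0,"az":0}
    - {"gripper":-1,"x":0,"y":0,"z":-2,"ax":0,"ay":0,"az":0}

```text
clock: 21.37
position: [495.8, 298.1, 245.2]
ee_rot: [-0.225, 0.974, -0.0, 0.0]
contact_force: [0.2, 0.8, 0.8]
gripper_width: 85.1
grasp_force: 0.0
```

Request:
send_rows:
  targets:
    - {"gripper":-1,"x":2,"y":-2,"z":-1,"ax":0,"ay":0,"az":0}
    - {"gripper":-1,"x":3,"y":-2,"z":0,"ax":0,"ay":0,"az":0}
    - {"gripper":-1,"x":3,"y":-2,"z":0,"ax":0,"ay":0,"az":0}
    - {"gripper":-1,"x":2,"y":-1,"z":0,"ax":0,"ay":0,"az":0}
    - {"gripper":-1,"x":0,"y":0,"z":0,"ax":0,"ay":0,"az":0}

```text
clock: 21.78
position: [434.2, 188.3, 255.1]
ee_rot: [-0.224, 0.975, 0.0, 0.0]
contact_force: [-0.6, 0.1, 0.0]
gripper_width: 85.3
grasp_force: 0.0
```

```bash
python3 plan.py;python3 - <<'E'
from h import *
for c in("scene","top"):
    im,d=arm.get_image(c);P=cloud(c,d)
    for n,g,z in(("mill",(497,298),165),("R",(483,-33),84)):
        Q=sel(P,d,g,55,z-2,z+10);B=sel(P,d,g,45,z+22,z+38);print(c,n,len(Q),Q[:,2].max() if len(Q) else 0,len(B),np.percentile(B[:,2],[50,95]) if len(B) else 0,mec(B) if len(B) else 0)
    for n,g,z in("S",(618,98),50),("F",(639,190),100):
        Q=sel(P,d,g,45,z,140);print(n,len(Q),Q.mean(0) if len(Q) else 0)
    if c=="scene":cv2.imwrite("pics/s5.png",cv2.resize(im[110:300,90:340],None,fx=3,fy=3)[:,:,::-1])
E
```

```text
t 21.7833 p [434.2 188.3 255.1] yaw -154.08 tilt [0.0001 0.0006] F [-0.59  0.06  0.04] T [0.01 0.02 0.02] w 85.3 0.0 j6 -1.87
scene mill 302 174.9945936255815 173 [196.92397432 200.03646582] ((497.02728271484375, 298.6385803222656), 25.147371292114258)
scene R 202 93.75330648868794 112 [115.61216988 120.68971935] ((482.45751953125, -33.83345413208008), 25.570858001708984)
S 162 [615.84256237 103.83889275  61.31119263]
F 129 [637.47075128 191.48828986 113.48015895]
top mill 53 173.16143430458283 8 [197.51897283 200.33602196] ((516.0240478515625, 309.51104736328125), 4.018653392791748)
top R 390 93.61022352738041 136 [116.99054515 120.27574724] ((482.9621887207031, -35.23343276977539), 25.084623336791992)
S 210 [618.36047691  98.23718474  62.85516102]
F 87 [639.44144678 189.79181209 117.29875911]
```

View pics/s5.png

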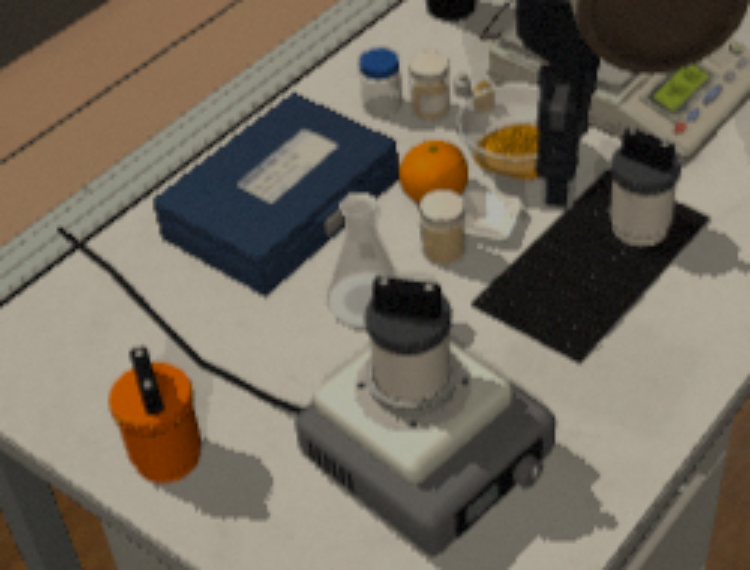

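The heavier jar sits upright in the socket at (410,345). Its bar top is at z≈197, which matches fully home. The lighter jar stands on the mat at (643,190), and the flask and sample jar have not moved. Handing in.

```bash
python3 -c "
from bench import arm
print(arm.job_done())"
```

```text
the job is handed in; nothing more can be done
None
```

The left jar was the heavier one (about 7 N against 2.5 N); it now sits fully home over the drive cross in the mill, the right jar is back upright on the mat, and the job is handed in (no verdict was returned).

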